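Third hand at the mould-strapping jig

TASK

Slide the loose plaster mould half along the bench, without lifting it, into the blue outline before the strapping jig, square to the jig, its flat face towards the half held there. Then push it gently straight on, flat against and in line with that half, until the jig's black pointer is in the green, never in the red. Finish while still holding it pressed there, steady, as a third hand for a workmate who will strap it; leave the strapped mould and the two clay pots beside it alone.

Things in the scene. Friction and masses are not known exactly. Their poses are not given: they have to be found in the camera images.
- lug (a point): Centre of the loose half's lug: 45 mm above its underside, 83 mm behind its joint face, 23 mm from the lug's end and from the half's back. The lug sticks out 46 mm from the back's middle, is 36 mm wide and reaches from the bench to 80 mm up; pinch it from above across its width. Axes: x from the lug to the joint face, y across the lug, z up.
- front: The loose half: pale plaster, about 0.5 kg, half of an eight-sided mould, 120 mm wide (y), 60 mm deep, 95 mm high, with a gripping lug at its back (-x). Origin on its underside, 50 mm behind the flat joint face, which looks along +x, roughly away from the robot. It stands on the bench on a chalk outline.
- load (a point): Place for the lug's centre (45 mm above the bench) when the loose half stands in the middle of the blue tape outline, 134 by 150 mm, before the jig. Axes as the jig: x points from the outline to the held half (the pushing direction), y left, z up. With the lug here the joint faces are 60 mm apart.
- rear_face (a point): Centre of the flat joint face of the other plaster half (120 mm wide, 60 deep, 94 high), held on the jig's sprung carriage 1 mm above the bench; the point is 48 mm above the bench and moves with the carriage. Axes as the jig: x is the pushing direction, y left, z up. With the faces flat together the lug's centre is 83 mm before this point, along -x.
- gauge (a joint): Travel of the sprung carriage, m: 0 at rest, grows as the held half is pushed along the jig's x, stop at 0.045. The spring pushes back 500 N per metre, no preload (0.022 is 11 N). A black pointer on the jig's left (+y) shows it on a flat scale 97 mm above the bench: white 0 to 0.016, green to 0.028, white to 0.036, then red.
- strapped_mid (a point): Middle of a closed round mould with a black strap (126 mm across, 95 mm high), loose, standing on the other chalk outline; the point is 48 mm up. To be left alone.
- pot_a_mid (a point): Middle (42 mm up) of a loose terracotta pot, 88 mm across, 85 mm high. To be left alone.
- pot_b_mid (a point): Middle (42 mm up) of a second pot like it. To be left alone.
Things that resemble listed ones, but are neither listed nor needed, are in the scene too. Leave any pink or purple look-alike of the front alone.

How it is judged:
On the way:
1. the loose half stands inside the blue outline, square to the jig (horizontal distance between lug and load below 0.02 m and angle between the x axis of lug and the x axis of load, either way round below 0.17 rad and value of joint gauge below 0.003 m), for 0.2 s.
At the end, for the whole second after the job is handed in: Fingers still press the loose half on the held half with 6.5 to 16 N, pointer in the green (travel 14.5 to 29.5 mm), at rest; faces flat together (0.08 rad, 5 mm) and in line (10 mm sideways); half upright (0.06 rad), on the bench (5 mm) (contact force between front and gauge between 6.5 and 16 N and value of joint gauge between 0.0145 and 0.0295 m and contact force between the fingers and front above 1 N and y of lug in the frame of rear_face between -0.01 and 0.01 m and x of lug in the frame of rear_face below -0.078 m and angle between the x axis of lug and the x axis of rear_face, either way round below 0.08 rad and angle between lug's own z axis and vertical below 0.06 rad and height (world z) of lug below 0.05 m and linear speed of front below 0.01 m/s); the arm keeps its last pose, push and grip.
It fails at once if the loose half is lifted more than 10 mm off the bench (height (world z) of lug above 0.055 m).
It fails at once if the pointer is pushed into the red (value of joint gauge above 0.037 m).
It fails at once if the strapped mould or a pot is moved more than 15 mm (distance of any of strapped_mid, pot_a_mid, pot_b_mid from where it was at the start of the episode above 0.015 m).
It also fails if it takes over 48 s, if anything falls off the work surface, if the arm or the gripper's body presses on something with over 40 N, if the wrist force passes 120 N, or if a joint passes its speed limit or range.

ROBOT

A 7-joint arm with a two-finger parallel gripper is mounted at the origin on the work surface. World frame = base frame: x ahead of the robot, y to its left, z up, the work surface at z = 0. Lengths are in m, angles in rad, forces in N, time in s.
With the tool pointing down it reaches from about 0.4 to 0.85 m from the base axis. Payload 4.4 kg.
Tool frame: the origin (TCP) lies at the very end of the fingers, on their centre line; the grasp point (between the pads) lies 19 mm behind it; z points along the fingers, y is the direction in which the jaws open and shut (so a half turn about z gives the same grasp; the last joint's range is limited). The gripper opens to 94 mm and grips with 3 to 60 N. Pads are 16 mm wide; open, the fingers measure 119 mm over their backs; the gripper's body (75 mm by 177 mm) begins 78 mm behind the grasp point.
Start: joints at [-1.25, 0.628, 0.038, 1.517, -0.027, 0.996, -0.02], TCP at [0.245, 0.602, 0.205] pointing down, gripper open.
Joint ranges: [-3.06, 3.06], [-0.37, 2.12], [-1.25, 1.32], [0.18, 2.47], [-1.1, 4.24], [0.23, 1.98], [-2.94, 2.94]. Speed limits (rad/s): [2.57, 2.57, 3.14, 3.14, 3.14, 3.14, 3.14].

INTERFACE

Orientations are given as a 3x3 rotation matrix whose columns are the frame's x, y, z axes.
In Python, from workcell import readout, cams, r gives the robot as it stands.
- The arm moves only by the tool carry_out, never from a script. Its argument "rows" is a list that holds one entry, the list of rows, each a list of 5 numbers: the shift along the tool's x, y, z in m, then the turn about the tool's z in degrees, then the opening, from 0 (shut) to 1 (fully open). In form: [[[tx, ty, tz, yaw, jaw], ...]]. A call has exactly 8 rows; each row is the pose to reach, as a shift and turn from the pose commanded when the call began, along the tool's axes at that moment; what a row does not reach only later rows make up. A row lasts 1/8 s, in which the tool goes at most 62.5 mm and 10.7 degrees, less where a joint would pass 70% of its speed; a pose out of reach is approached as far as the arm can. A call with a gripper value outside its range is refused whole. The fingers move at their own pace and stop on an object; "squeeze" is the grip in N (left out, the last holds). Time passes only in rows, so rows that repeat a pose let the fingers close, or fill a call up. It gives the time, the measured TCP pose, the force and the opening at its end, in the units of the state.
- readout.sense(): the state, without advancing time (a new reading comes with each control period).
- cams.get_image(name): name is "side" or "top" or "wrist"; returns the picture (400x640x3 uint8, blue, green, red); there is no depth.
- cams.camera_params(name): a dict with "vfov" (degrees; the focal length in pixels is half the picture's height over the tangent of half this angle, whatever the lens; pixels are square), "cx", "cy" (the principal point, pixels), "xyz" and "orientation" of the camera in the world. Camera axes: x right, y up, looking along -z (the intrinsics and any distortion apply to the point x, -y, -z); pixel columns grow to the right and rows downward; lengths in m; the calibration is good to about 2 mm. A picture is of the moment at which its call begins: read the wrist's pose just before it. camera_params takes no time and is no camera call; for the wrist camera it gives the pose at the moment of the call.
- r.hand_in(): hands the job in, once; it reports no verdict.
The state is a dict: "time_s": time; "joints": joint angles; "qvel": joint speeds; "joint_efforts": joint torques, N m; "ee_pos": TCP position; "ee_rot": TCP orientation; "contact_force": force on the tool from outside, world axes, zero at the start; "ft_torque": the same for the moment, N m; "width": finger opening in m.
Only numpy, scipy, OpenCV 4.12 (cv2) and the standard library are available. Lean on these libraries where they do the work, as an engineer would, in place of code of your own. Each camera call takes 0.05 s, during which the arm holds its last target.

## Working session

There is one attempt and no reset: what is moved stays moved. The work goes in short steps, Python scripts to look and compute and a tool call to move; the robot and the scene stay as the last step left them, time stands still between calls to the robot, and variables do not carry over. Pictures are saved under pics/ and viewed, and the job is handed in when it is done.

Besides the shell and the picture viewer there is one more tool, called after "Emit:" by a JSON object that holds its "fn" and its "kwargs". carry_out: Moves the arm, as the interface text tells. Its arguments: {"type":"object","properties":{"rows":{"type":"array"},"squeeze":{"type":"number"}},"required":["rows"]}

```bash
mkdir -p pics; ls; python3 - <<'E'
from workcell import readout, cams, r
import cv2
s=readout.sense();print(s)
for n in ("side","top","wrist"):
    print(n,cams.camera_params(n)); cv2.imwrite(f"pics/{n}0.png",cams.get_image(n))
E
```

```text
pics
{'time_s': 0.0, 'joints': array([-1.24978504,  0.62933279,  0.0384258 ,  1.51833468, -0.02701382,
        0.99629468, -0.02003525]), 'qvel': array([-0.0007201 ,  0.00106785,  0.00123074, -0.00227302,  0.00016455,
        0.00025311,  0.00059896]), 'joint_efforts': array([-1.39933936e-04, -5.49706936e+01,  1.14303723e+00, -1.86642659e+01,
       -5.23827143e-02,  2.36219983e-02,  1.38491591e-04]), 'ee_pos': array([0.24491794, 0.60138813, 0.20457312]), 'ee_rot': array([[-9.26105746e-01,  3.77263385e-01, -6.96898460e-04],
       [ 3.77264029e-01,  9.26104156e-01, -1.71614186e-03],
       [-2.03692603e-06, -1.85224356e-03, -9.99998285e-01]]), 'contact_force': array([ 1.13806133,  0.0550876 , -0.34808919]), 'ft_torque': array([ 0.0058097 , -0.01580372,  0.03985162]), 'width': 0.09412031633845439}
side {'vfov': 52.157128479131046, 'cx': 318.7254439692822, 'cy': 201.69585312746872, 'xyz': array([ 0.02065796, -0.6720343 ,  0.75351368]), 'orientation': array([[ 0.84910464,  0.33417514, -0.40908225],
       [-0.52798856,  0.56008946, -0.6383791 ],
       [ 0.01579223,  0.7580414 ,  0.65201521]])}
top {'vfov': 42.61333094604877, 'cx': 316.0131841340083, 'cy': 201.20260496153483, 'xyz': array([0.25653332, 0.01551661, 1.51476419]), 'orientation': array([[-0.02082595,  0.99274102, -0.11845482],
       [-0.99963383, -0.0186288 ,  0.01962564],
       [ 0.0172765 ,  0.11882016,  0.99276548]])}
wrist {'vfov': 60.06192346625891, 'cx': 318.82867152450007, 'cy': 201.78654368335344, 'xyz': array([0.18205231, 0.6269142 , 0.38416955]), 'orientation': array([[ 0.37672384, -0.89947012, -0.22143315],
       [ 0.92632503,  0.36553324,  0.09114489],
       [-0.00104093, -0.23945553,  0.97090678]])}
```

View pics/top0.png

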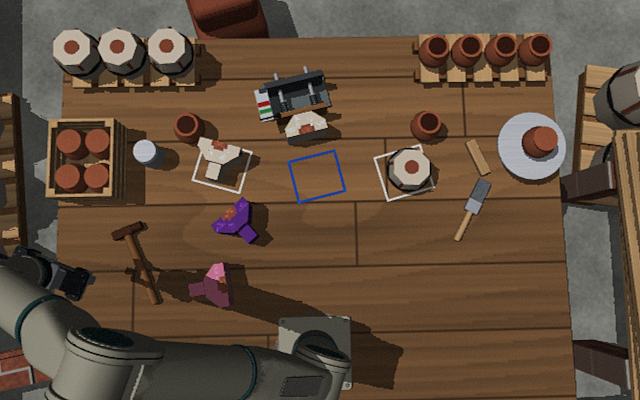

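View pics/side0.png

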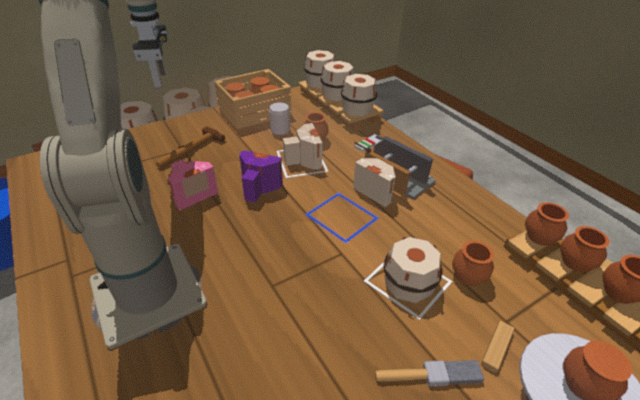

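View pics/wrist0.png

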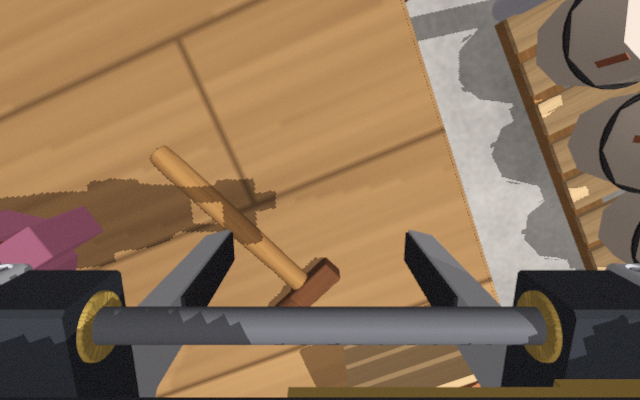

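The overview shows three possible loose halves in the top view: pale at (216,160) on a white chalk outline, purple at (238,220) and pink at (212,287). The pale one on the chalk fits the description. I also see the blue outline at (317,177), the held half at (306,127), the pots at (188,128) and (427,125), and the strapped mould at (410,170). I'll enlarge it to confirm.

```bash
python3 - <<'E'
import cv2
a=cv2.imread("pics/top0.png")
cv2.imwrite("pics/c1.png",cv2.resize(a[105:205,165:265],None,fx=6,fy=6,interpolation=cv2.INTER_CUBIC))
cv2.imwrite("pics/c2.png",cv2.resize(a[60:210,245:365],None,fx=4,fy=4,interpolation=cv2.INTER_CUBIC))
b=cv2.imread("pics/side0.png")
cv2.imwrite("pics/c3.png",cv2.resize(b[110:250,260:440],None,fx=4,fy=4,interpolation=cv2.INTER_CUBIC))
E
```

```text
(no output)
```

View pics/c1.png

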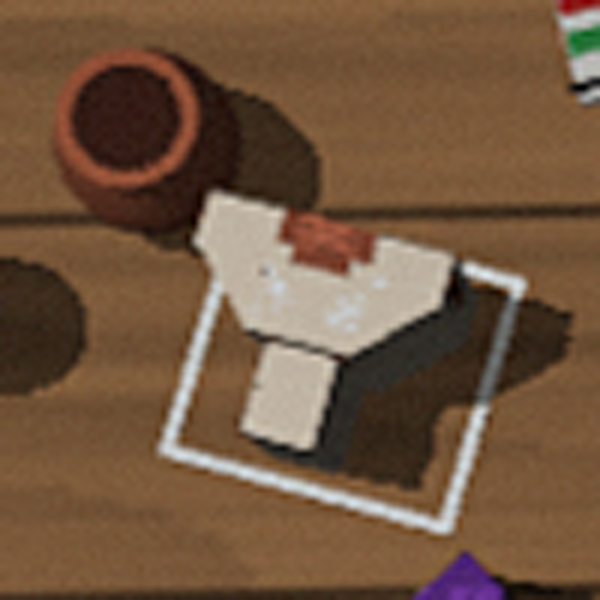

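View pics/c2.png

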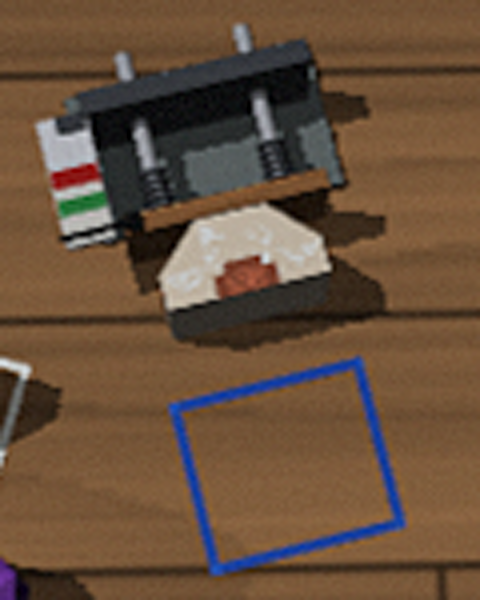

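View pics/c3.png

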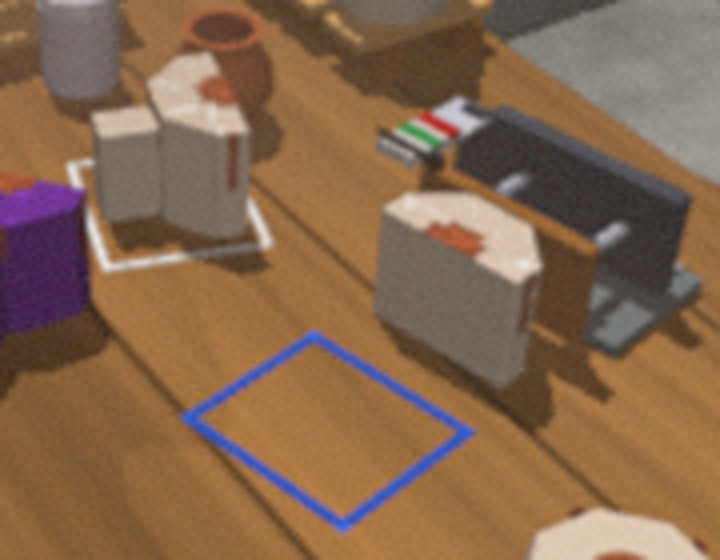

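The crop confirms it: the pale half with its lug stands on white chalk, the lug top at about (213,171) in the top view, with pot_a right next to its left joint corner. Next I'll compute positions.

```bash
cat > h.py <<'E'
import numpy as np
from workcell import readout, cams, r
def K(p,h=400):
    f=h/2/np.tan(np.radians(p["vfov"])/2); return f
def ray(p,uv):
    f=K(p); uv=np.atleast_2d(np.array(uv,float))
    d=np.c_[(uv[:,0]-p["cx"])/f,-(uv[:,1]-p["cy"])/f,-np.ones(len(uv))]
    return d@np.array(p["orientation"]).T
def onz(p,uv,z):
    d=ray(p,uv); t=(z-p["xyz"][2])/d[:,2]; return np.array(p["xyz"])+d*t[:,None]
def proj(p,X):
    c=(np.atleast_2d(X)-p["xyz"])@np.array(p["orientation"]); f=K(p)
    return np.c_[p["cx"]+f*c[:,0]/-c[:,2],p["cy"]-f*c[:,1]/-c[:,2]]
def cr(uv,s,o): return (np.array(uv,float)+.5)/s-.5+np.array(o)
E
python3 - <<'E'
from h import *
np.set_printoptions(precision=4,suppress=True)
t=cams.camera_params("top");s=cams.camera_params("side")
def show(n,P):
    print(n,P[:,:2].tolist() and P[:,:2]); print(' len',np.linalg.norm(np.diff(np.r_[P,P[:1]],axis=0),axis=1),'mid',P.mean(0)[:2])
show('blue top',onz(t,cr([(174,408),(358,361),(400,522),(216,570)],4,(245,60)),0))
show('blue side',onz(s,cr([(313,336),(468,433),(344,524),(190,418)],4,(260,110)),0))
show('rear top',onz(t,cr([(168,308),(331,272)],4,(245,60)),0.095))
show('rear side',onz(s,cr([(385,208),(526,277)],4,(260,110)),0.095))
show('front joint top',onz(t,cr([(207,190),(463,258)],6,(165,105)),0.095))
show('lug top',onz(t,cr([(262,340),(338,352),(316,452),(240,432)],6,(165,105)),0.08))
show('lug side',onz(s,cr([(92,114),(147,107),(161,121),(102,136)],4,(260,110)),0.08))
show('front joint side',onz(s,cr([(209,54),(248,130)],4,(260,110)),0.095))
show('chalk top',onz(t,cr([(168,450),(447,526),(520,285),],6,(165,105)),0.0))
show('pot_a',onz(t,cr([(128,118)],6,(165,105)),0.085))
E
```

```text
blue top [[ 0.5584  0.0668]
 [ 0.592  -0.0722]
 [ 0.469  -0.1006]
 [ 0.4355  0.0373]]
 len [0.143  0.1262 0.1419 0.1264] mid [ 0.5137 -0.0172]
blue side [[ 0.56    0.0677]
 [ 0.5928 -0.0719]
 [ 0.472  -0.0987]
 [ 0.4387  0.0378]]
 len [0.1435 0.1238 0.1404 0.1249] mid [ 0.5159 -0.0163]
rear top [[ 0.6114  0.0667]
 [ 0.6356 -0.0492]]
 len [0.1184 0.1184] mid [0.6235 0.0088]
rear side [[ 0.6138  0.0654]
 [ 0.648  -0.0469]]
 len [0.1174 0.1174] mid [0.6309 0.0092]
front joint top [[0.6166 0.3134]
 [0.582  0.1935]]
 len [0.1248 0.1248] mid [0.5993 0.2534]
lug top [[0.5475 0.2902]
 [0.5411 0.2544]
 [0.4935 0.2647]
 [0.5036 0.3003]]
 len [0.0364 0.0487 0.0371 0.045 ] mid [0.5214 0.2774]
lug side [[0.5062 0.2992]
 [0.5477 0.2866]
 [0.547  0.2636]
 [0.4981 0.2679]]
 len [0.0433 0.023  0.0491 0.0323] mid [0.5247 0.2793]
front joint side [[0.6175 0.3094]
 [0.5848 0.1992]]
 len [0.115 0.115] mid [0.6012 0.2543]
chalk top [[0.509  0.3518]
 [0.4684 0.2138]
 [0.5895 0.177 ]]
 len [0.1439 0.1266 0.1924] mid [0.5223 0.2475]
pot_a [[0.6547 0.353 ]]
 len [0.] mid [0.6547 0.353 ]
```

Jig yaw is about 13.5°, and the load point for the lug is about (0.485,-0.024). The front's yaw is about -16°, and its lug is at about (0.522,0.278). Both cameras agree. I'll move above the lug now.

Emit:
{"fn": "carry_out", "kwargs": {"rows": [[[-0.05,-0.025,0,-1,1],[-0.1,-0.05,0,-2,1],[-0.15,-0.08,0,-3,1],[-0.2,-0.105,0,-4,1],[-0.26,-0.135,0,-5,1],[-0.32,-0.165,0,-6,1],[-0.36,-0.185,0,-6,1],[-0.378,-0.195,0,-6,1]]], "squeeze": 20}}

```text
time_s: 1.15
ee_pos: [0.5239, 0.2749, 0.2052]
ee_rot: [[-0.959, 0.284, 0.001], [0.284, 0.959, -0.002], [-0.001, -0.002, -1.0]]
contact_force: [0.0, 0.4, 0.4]
width: 0.0938
```

```bash
python3 - <<'E'
from h import *
import cv2
s=readout.sense();print(s['time_s'],s['ee_pos'],s['ee_rot'],s['joints'])
p=cams.camera_params("wrist");cv2.imwrite("pics/w1.png",cams.get_image("wrist"))
import pickle;pickle.dump(p,open('w1.pkl','wb'))
# predicted lug top corners
c,si=np.cos(np.radians(-16)),np.sin(np.radians(-16))
R=np.array([[c,-si],[si,c]])
L=np.array([.522,.278])+np.array([[.023,.018],[.023,-.018],[-.023,-.018],[-.023,.018]])@R.T
print(proj(p,np.c_[L,np.full(4,.08)]))
E
```

```text
1.15 [0.52394875 0.27486701 0.20523532] [[-9.58922782e-01  2.83666669e-01  5.65764422e-04]
 [ 2.83665322e-01  9.58921734e-01 -1.75855146e-03]
 [-1.04136624e-03 -1.52582731e-03 -9.99998294e-01]] [-0.54320363  0.54320313  0.01790111  1.68675111 -0.00941855  0.91212782
  0.76107046]
[[341.92047807 215.22023836]
 [302.62476103 215.50687714]
 [301.63092294 165.51265296]
 [342.34785447 165.19959202]]
```

View pics/w1.png

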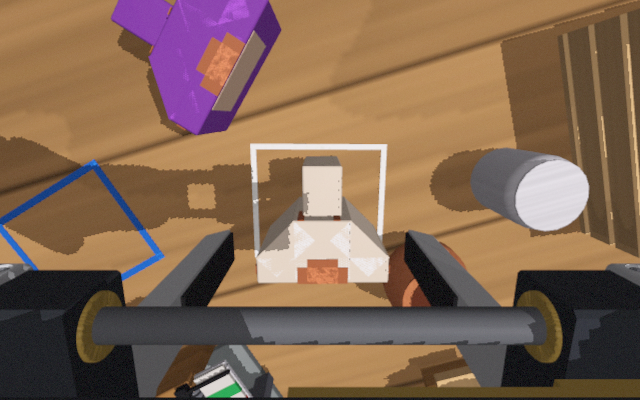

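The wrist view shows the lug top at (303–342, 166–216), matching the prediction within 1 px, and the joint edge is level at row 283. I'll descend straight down.

Emit:
{"fn": "carry_out", "kwargs": {"rows": [[[0,0,0.005,0,1],[0,0,0.03,0,1],[0,0,0.06,0,1],[0,0,0.09,0,1],[0,0,0.115,0,1],[0,0,0.14,0,1],[0,0,0.165,0,1],[0,0,0.179,0,1]]]}}

```text
time_s: 2.2
ee_pos: [0.519, 0.2813, 0.025]
ee_rot: [[-0.962, 0.275, -0.003], [0.275, 0.962, 0.0], [0.003, -0.0, -1.0]]
contact_force: [-0.2, -1.2, 0.1]
width: 0.0942
```

Emit:
{"fn": "carry_out", "kwargs": {"rows": [[[0,0,0,0,1],[0,0,0,0,0.7],[0,0,0,0,0.5],[0,0,0,0,0.45],[0,0,0,0,0.42],[0,0,0,0,0.4],[0,0,0,0,0.3],[0,0,0,0,0]]], "squeeze": 20}}

```text
time_s: 3.2
ee_pos: [0.5216, 0.2786, 0.0265]
ee_rot: [[-0.96, 0.279, -0.0], [0.279, 0.96, -0.0], [0.0, -0.0, -1.0]]
contact_force: [0.0, -1.2, 0.8]
width: 0.0358
```

The lug is held: the width is 35.8 mm against a 36 mm lug. Before sliding I'll check clearance to the purple look-alike.

```bash
python3 - <<'E'
from h import *
import pickle
t=cams.camera_params("top");w=pickle.load(open('w1.pkl','rb'))
print(onz(t,[(242,200),(255,240),(215,222)],.09))
print(onz(w,[(195,135),(150,55),(280,30)],.095))
E
```

```text
[[0.433793   0.19395229 0.09      ]
 [0.32157323 0.15847598 0.09      ]
 [0.37366838 0.26893479 0.09      ]]
[[0.44417512 0.19157664 0.095     ]
 [0.37681933 0.18033112 0.095     ]
 [0.38854598 0.28321904 0.095     ]]
```

Clear: the purple piece's farthest corner is at about (0.44,0.19) and my path keeps the lug end beyond 0.47. I'll slide in stages: first sideways away from the pot, then turn while moving.

Emit:
{"fn": "carry_out", "kwargs": {"rows": [[[0,-0.003,0,0,0],[0,-0.01,0,0,0],[0,-0.02,0,0,0],[0,-0.032,0,0,0],[0,-0.044,0,0,0],[0,-0.056,0,0,0],[0.001,-0.068,0,0,0],[0.001,-0.08,0,0,0]]], "squeeze": 40}}

```text
time_s: 4.2
ee_pos: [0.498, 0.2014, 0.0264]
ee_rot: [[-0.961, 0.278, -0.0], [0.278, 0.961, -0.0], [0.0, -0.0, -1.0]]
contact_force: [0.5, 2.2, -2.5]
width: 0.0359
```

Emit:
{"fn": "carry_out", "kwargs": {"rows": [[[-0.002,-0.012,0,0,0],[-0.004,-0.024,0,-1,0],[-0.007,-0.036,0,-3,0],[-0.01,-0.05,0,-5,0],[-0.012,-0.063,0,-7,0],[-0.015,-0.076,0,-9,0],[-0.018,-0.088,0,-11,0],[-0.02,-0.1,0,-13,0]]]}}

```text
time_s: 5.2
ee_pos: [0.4895, 0.0998, 0.0264]
ee_rot: [[-0.999, 0.053, -0.0], [0.053, 0.999, -0.0], [0.0, -0.0, -1.0]]
contact_force: [0.8, 2.5, -2.0]
width: 0.0358
```

```bash
python3 - <<'E'
from h import *
s=readout.sense();print(s['time_s'],s['ee_pos'],np.degrees(np.arctan2(s['ee_rot'][1,1],s['ee_rot'][0,1])),s['contact_force'],s['width'])
E
```

```text
5.2 [0.48945837 0.09982156 0.02643126] 86.95962087317403 [ 0.79424299  2.53554363 -2.03704404] 0.03580633727421924
```

Emit:
{"fn": "carry_out", "kwargs": {"rows": [[[0,-0.012,0,-2,0],[0,-0.026,0,-4,0],[0,-0.042,0,-7,0],[-0.001,-0.06,0,-10,0],[-0.001,-0.078,0,-12,0],[-0.002,-0.097,0,-14,0],[-0.002,-0.113,0,-16,0],[-0.002,-0.124,0,-16.7,0]]]}}

```text
time_s: 6.2
ee_pos: [0.4845, -0.0243, 0.0264]
ee_rot: [[-0.972, -0.234, -0.0], [-0.234, 0.972, -0.0], [0.0, 0.0, -1.0]]
contact_force: [0.3, 3.8, -0.9]
width: 0.0357
```

Emit:
{"fn": "carry_out", "kwargs": {"rows": [[[0,0,0,0,0],[0,0,0,0,0],[0,0,0,0,0],[0,0,0,0,0],[0,0,0,0,0],[0,0,0,0,0],[0,0,0,0,0],[0,0,0,0,0]]]}}

```text
time_s: 7.2
ee_pos: [0.4842, -0.0255, 0.0266]
ee_rot: [[-0.973, -0.231, -0.002], [-0.231, 0.973, -0.003], [0.002, -0.003, -1.0]]
contact_force: [-1.5, -5.6, 4.0]
width: 0.0358
```

```bash
python3 - <<'E'
from h import *
import cv2,pickle
s=readout.sense();print(s['time_s'],s['ee_pos'],np.degrees(np.arctan2(s['ee_rot'][1,1],s['ee_rot'][0,1])),s['contact_force'],s['width'])
p=cams.camera_params("wrist");w=cams.get_image("wrist")
pickle.dump(p,open('w2.pkl','wb'))
a=cams.get_image("top");b=cams.get_image("side")
cv2.imwrite("pics/w2.png",w);cv2.imwrite("pics/top2.png",a);cv2.imwrite("pics/side2.png",b)
cv2.imwrite("pics/c4.png",cv2.resize(a[60:210,230:390],None,fx=5,fy=5,interpolation=cv2.INTER_CUBIC)[:600])
cv2.imwrite("pics/c5.png",cv2.resize(b[110:250,260:440],None,fx=4,fy=4,interpolation=cv2.INTER_CUBIC))
E
```

```text
7.2 [ 0.48416226 -0.0255443   0.02661197] 103.36785135644986 [-1.46885396 -5.56700024  3.95469487] 0.035759219367914
```

View pics/w2.png

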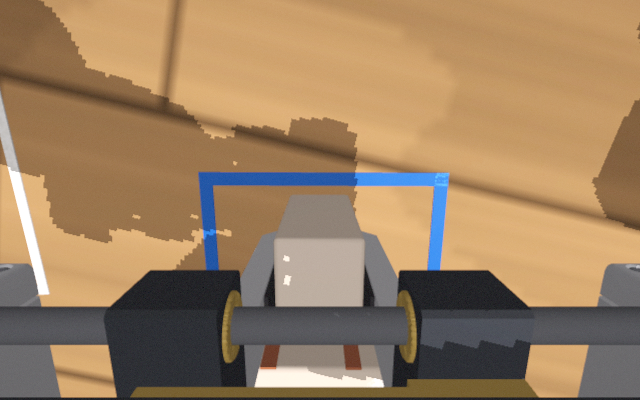

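View pics/c4.png

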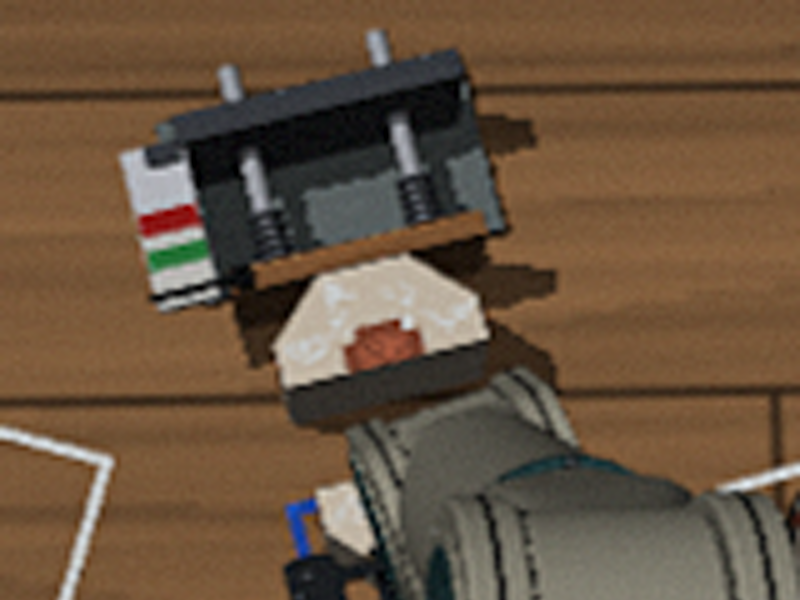

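View pics/c5.png

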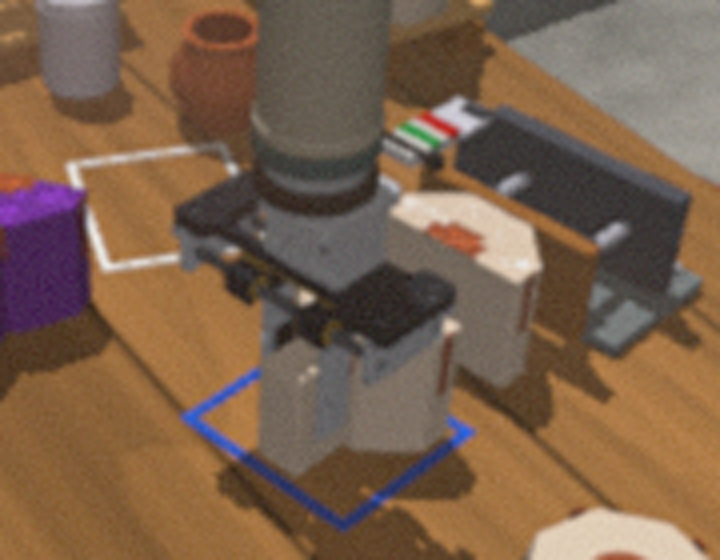

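The half stands inside the blue outline in all three views. In the wrist view the tape's near edge is level at row 179 (columns 207–441) and the lug is centred near column 320. The pointer is at rest. I'll work out the fine alignment from the wrist view.

```bash
python3 - <<'E'
from h import *
import cv2,pickle
w=cv2.imread("pics/w2.png")
cv2.imwrite("pics/c6.png",cv2.resize(w[160:280,190:460],None,fx=2.9,fy=2.9,interpolation=cv2.INTER_CUBIC))
p=pickle.load(open('w2.pkl','rb'))
np.set_printoptions(precision=4,suppress=True)
P=onz(p,[(207,179),(441,179),(433,268),(211,268)],0);print(P)
d=P[0]-P[1];d/=np.linalg.norm(d);print('yaw tape',np.degrees(np.arctan2(d[1],d[0]))-90)
m=(P[0]+P[1])/2;print('near mid',m, 'load', m[:2]+.037*np.array([np.cos(.2356),np.sin(.2356)]))
L=onz(p,[(276,238),(363,238)],.08);print('lug end top',L,L.mean(0))
a=.2356;yj=np.array([-np.sin(a),np.cos(a)])
print('lat lug-tape',(L.mean(0)[:2]-m[:2])@yj,'tcp-tape',(np.array([.4842,-.0255])-m[:2])@yj)
# top: rear face middle lateral relative to TCP
t=cams.camera_params("top")
E=onz(t,cr([(282,386),(489,337)],5,(230,60)),.095);E2=onz(t,cr([(287,426),(491,373)],5,(230,60)),.001);print(E,E2)
for e in(E,E2):
  m2=e.mean(0)[:2];dd=e[0]-e[1];print('yaw',np.degrees(np.arctan2(dd[1],dd[0]))-90,'tcp lat',(np.array([.4842,-.0255])-m2)@yj,'dist',(m2-np.array([.4842,-.0255]))@np.array([np.cos(a),np.sin(a)]))
E
```

```text
[[ 0.4693 -0.0996  0.    ]
 [ 0.4365  0.0379  0.    ]
 [ 0.493   0.051   0.    ]
 [ 0.5262 -0.088   0.    ]]
yaw tape -166.58253883935674
near mid [ 0.4529 -0.0309  0.    ] load [ 0.4889 -0.0222]
lug end top [[ 0.4661 -0.0477  0.08  ]
 [ 0.4583 -0.0151  0.08  ]] [ 0.4622 -0.0314  0.08  ]
lat lug-tape -0.002678390701401514 tcp-tape -0.002078279646158159
[[ 0.611   0.0685  0.095 ]
 [ 0.6375 -0.0493  0.095 ]] [[ 0.6097  0.0694  0.001 ]
 [ 0.6404 -0.0543  0.001 ]]
yaw 12.679094152846616 tcp lat -0.0014597834973387304 dist 0.14433212165400883
yaw 13.909044308555764 tcp lat 0.0007484317807496236 dist 0.14467716100710767
```

View pics/c6.png

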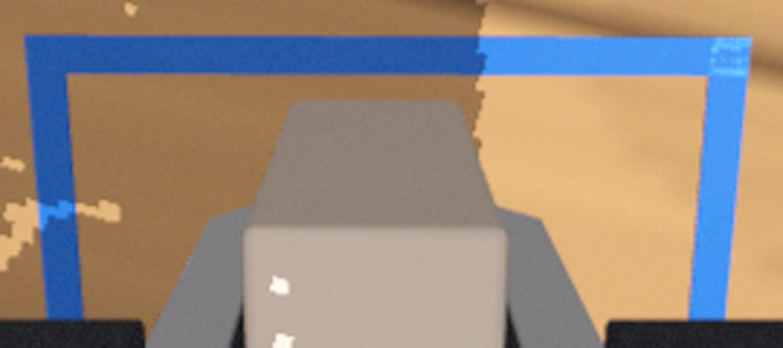

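Square within 0.3° and about 2 mm sideways; the gap to the held half is about 61 mm. I'll push on to just short of contact, then slowly.

Emit:
{"fn": "carry_out", "kwargs": {"rows": [[[-0.003,0,0,0,0],[-0.01,0.001,0,0,0],[-0.018,0.001,0,0,0],[-0.026,0.001,0,0,0],[-0.034,0.001,0,0,0],[-0.041,0.001,0,0,0],[-0.047,0.001,0,0,0],[-0.052,0.001,0,0,0]]]}}

```text
time_s: 8.35
ee_pos: [0.5277, -0.012, 0.0265]
ee_rot: [[-0.972, -0.234, -0.014], [-0.233, 0.972, -0.004], [0.015, -0.001, -1.0]]
contact_force: [-14.9, -4.5, 19.8]
width: 0.0358
```

Emit:
{"fn": "carry_out", "kwargs": {"rows": [[[-0.002,0,0,0,0],[-0.004,0,0,0,0],[-0.006,0,0,0,0],[-0.008,0,0,0,0],[-0.01,0,0,0,0],[-0.012,0,0,0,0],[-0.014,0,0,0,0],[-0.016,0,0,0,0]]]}}

```text
time_s: 9.35
ee_pos: [0.5446, -0.0076, 0.0262]
ee_rot: [[-0.972, -0.234, -0.011], [-0.234, 0.972, -0.003], [0.012, -0.0, -1.0]]
contact_force: [-12.4, -2.3, 13.6]
width: 0.0364
```

```bash
python3 - <<'E'
from h import *
import cv2
s=readout.sense();print(s['time_s'],s['ee_pos'],np.degrees(np.arctan2(s['ee_rot'][1,1],s['ee_rot'][0,1])),s['contact_force'],s['width'])
a=cams.get_image("top");b=cams.get_image("side")
cv2.imwrite("pics/c7.png",cv2.resize(a[60:180,230:390],None,fx=5,fy=5,interpolation=cv2.INTER_CUBIC))
cv2.imwrite("pics/c8.png",cv2.resize(b[120:240,300:450],None,fx=5,fy=5,interpolation=cv2.INTER_CUBIC))
E
```

```text
9.35 [ 0.54461327 -0.00761237  0.02619285] 103.51166055895132 [-12.4246812   -2.30362889  13.57217192] 0.03638937607057217
```

View pics/c7.png

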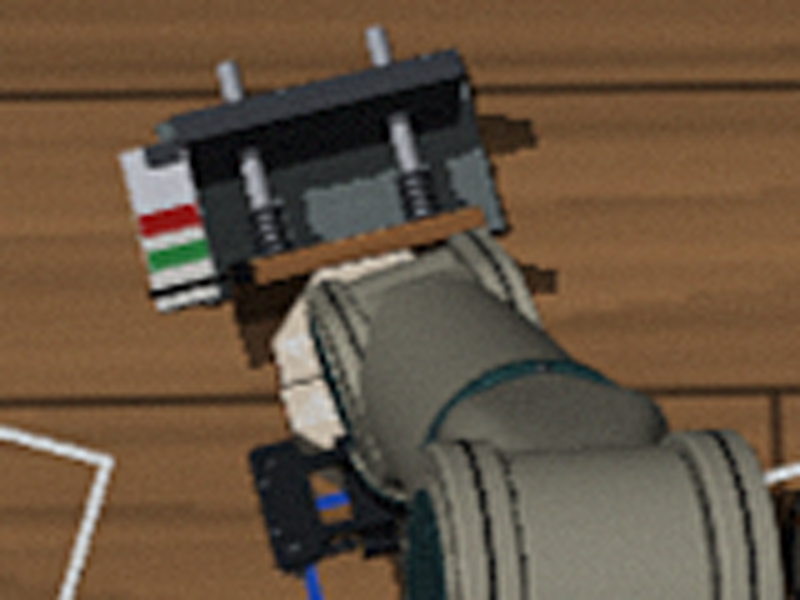

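View pics/c8.png

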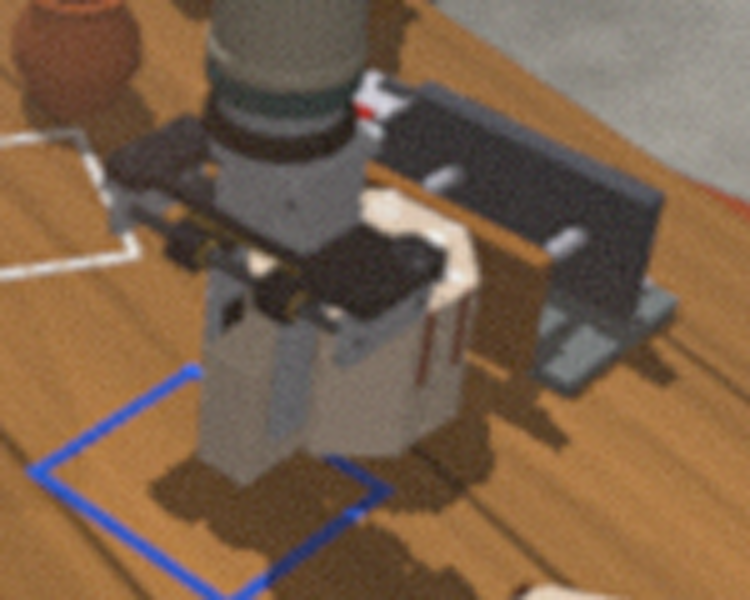

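The seam between the halves has just about closed (dark line at crop (280–325,383)) and the pointer has barely moved. The tool is pressing down with about 14 N, which adds drag on the bench. I'll ease that with a small upward command and let it settle.

Emit:
{"fn": "carry_out", "kwargs": {"rows": [[[0,0,-0.0005,0,0],[0,0,-0.001,0,0],[0,0,-0.001,0,0],[0,0,-0.0015,0,0],[0,0,-0.0015,0,0],[0,0,-0.0015,0,0],[0,0,-0.0015,0,0],[0,0,-0.0015,0,0]]]}}

```text
time_s: 10.45
ee_pos: [0.5504, -0.0063, 0.0278]
ee_rot: [[-0.972, -0.234, -0.001], [-0.234, 0.972, 0.0], [0.001, 0.0, -1.0]]
contact_force: [-4.2, -0.6, -8.6]
width: 0.0358
```

```bash
python3 - <<'E'
from h import *
s=readout.sense();print(s['time_s'],s['ee_pos'],s['ee_rot'],s['contact_force'],s['ft_torque'],s['width'])
E
```

```text
10.45 [ 0.55035473 -0.00633244  0.02777518] [[-9.72219563e-01 -2.34068564e-01 -1.01438025e-03]
 [-2.34068711e-01  9.72220056e-01  2.63449996e-05]
 [ 9.80034291e-04  2.63047802e-04 -9.99999485e-01]] [-4.21938459 -0.59586684 -8.57369379] [-0.12877479  1.62604159 -0.16497053] 0.03575943401942502
```

Emit:
{"fn": "carry_out", "kwargs": {"rows": [[[-0.001,0,0.0003,0,0],[-0.002,0,0.0006,0,0],[-0.004,0,0.0006,0,0],[-0.005,0,0.0006,0,0],[-0.007,0,0.0006,0,0],[-0.008,0,0.0006,0,0],[-0.01,0,0.0006,0,0],[-0.01,0,0.0006,0,0]]]}}

```text
time_s: 11.45
ee_pos: [0.5591, -0.0042, 0.0277]
ee_rot: [[-0.972, -0.234, -0.003], [-0.234, 0.972, -0.001], [0.003, 0.0, -1.0]]
contact_force: [-8.5, -0.6, -2.7]
width: 0.0357
```

```bash
python3 - <<'E'
from h import *
import cv2
s=readout.sense();print(s['time_s'],s['ee_pos'],s['ee_rot'][:,2],s['contact_force'],s['ft_torque'],s['width'])
a=cams.get_image("top");b=cams.get_image("side")
cv2.imwrite("pics/c9.png",cv2.resize(a[80:160,240:340],None,fx=7,fy=7,interpolation=cv2.INTER_CUBIC))
cv2.imwrite("pics/c10.png",cv2.resize(b[120:240,300:450],None,fx=5,fy=5,interpolation=cv2.INTER_CUBIC))
E
```

```text
11.45 [ 0.55910429 -0.00415909  0.02770648] [-2.67775794e-03 -5.56776431e-04 -9.99996260e-01] [-8.51921404 -0.61422171 -2.69431107] [-0.28818915  2.23029958 -0.35838641] 0.03567498042251703
```

View pics/c9.png

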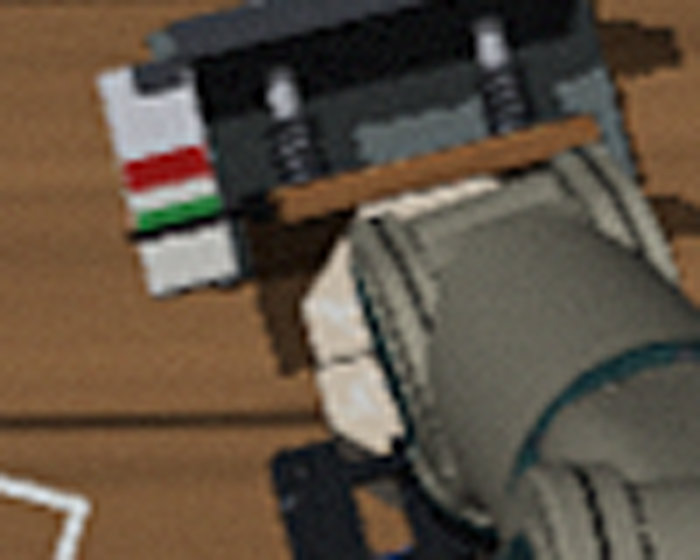

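View pics/c10.png

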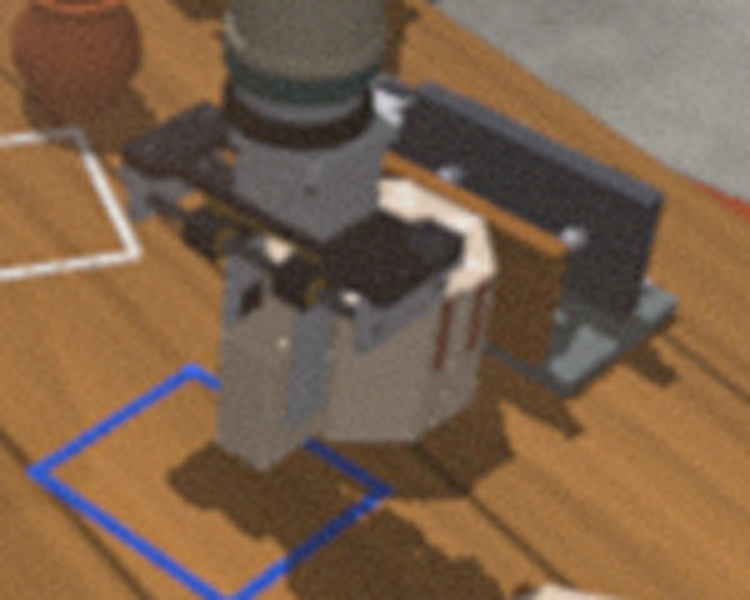

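The pointer is at the near edge of the green (crop (190,232)), about 16 mm, and the 8.5 N reading agrees. About 6 mm more to mid-green, then settle.

Emit:
{"fn": "carry_out", "kwargs": {"rows": [[[-0.001,0,0,0,0],[-0.002,0,0,0,0],[-0.003,0,0,0,0],[-0.004,0,0,0,0],[-0.005,0,0,0,0],[-0.006,0,0,0,0],[-0.006,0,0,0,0],[-0.006,0,0,0,0]]]}}

```text
time_s: 12.55
ee_pos: [0.5634, -0.0032, 0.0276]
ee_rot: [[-0.972, -0.233, -0.005], [-0.233, 0.972, -0.001], [0.006, 0.0, -1.0]]
contact_force: [-11.0, -0.3, -0.0]
width: 0.0357
```

Emit:
{"fn": "carry_out", "kwargs": {"rows": [[[0,0,0,0,0],[0,0,0,0,0],[0,0,0,0,0],[0,0,0,0,0],[0,0,0,0,0],[0,0,0,0,0],[0,0,0,0,0],[0,0,0,0,0]]]}}

```text
time_s: 13.55
ee_pos: [0.5634, -0.0031, 0.0276]
ee_rot: [[-0.972, -0.233, -0.005], [-0.233, 0.972, -0.001], [0.005, 0.0, -1.0]]
contact_force: [-10.5, -0.3, 0.3]
width: 0.0355
```

```bash
python3 - <<'E'
from h import *
import cv2
s=readout.sense();print(s['time_s'],s['ee_pos'],s['ee_rot'][:,2],s['contact_force'],s['ft_torque'],s['width'],abs(s['qvel']).max())
print(np.degrees(np.arctan2(s['ee_rot'][1,1],s['ee_rot'][0,1])))
a=cams.get_image("top");b=cams.get_image("side")
cv2.imwrite("pics/top3.png",a)
cv2.imwrite("pics/c11.png",cv2.resize(a[80:160,240:340],None,fx=7,fy=7,interpolation=cv2.INTER_CUBIC))
cv2.imwrite("pics/c12.png",cv2.resize(b[120:240,300:450],None,fx=5,fy=5,interpolation=cv2.INTER_CUBIC))
E
```

```text
13.55 [ 0.56342969 -0.00311756  0.02761089] [-0.00533744 -0.00116657 -0.99998508] [-10.46876148  -0.25872983   0.29286694] [-0.36492258  2.69758385 -0.40708612] 0.035528108497261096 0.0013496894609704999
103.48873492301318
```

View pics/c11.png

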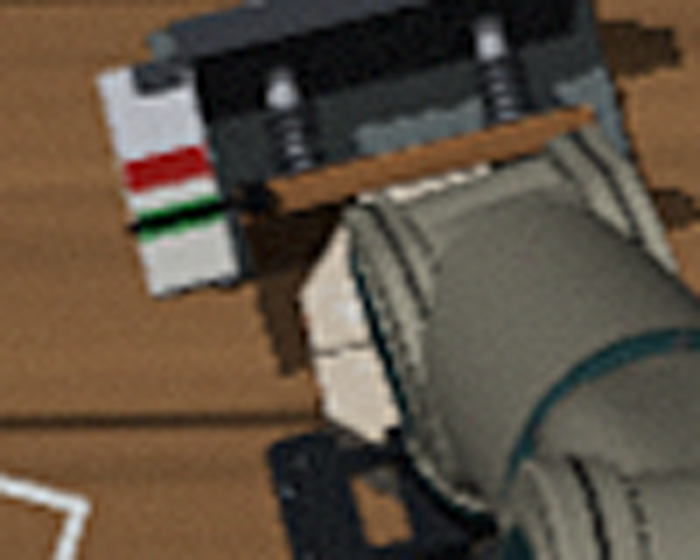

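View pics/c12.png

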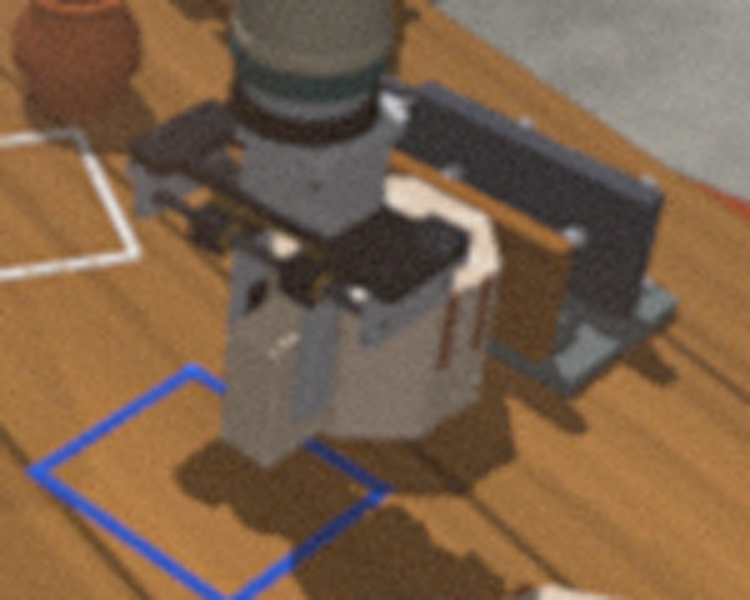

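View pics/top3.png

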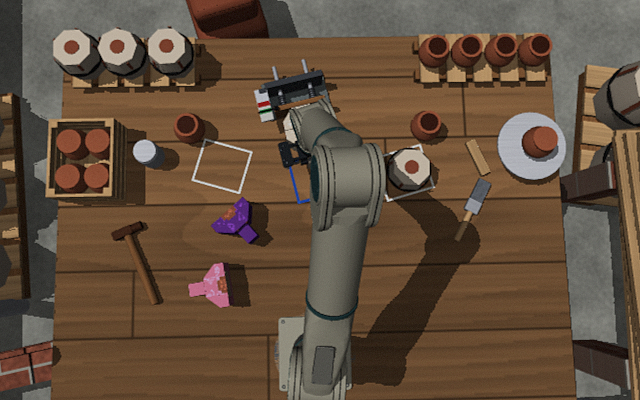

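The pointer is mid-green (crop (190,213)), the push is 10.5 N and steady, the seam is closed and in line, and the pots and strapped mould haven't moved. I'm handing in.

```bash
python3 -c "
from h import *
print(r.hand_in())
s=readout.sense();print(s['time_s'],s['ee_pos'],s['contact_force'],s['width'])"
```

```text
the job is handed in; nothing more can be done
None
the job is handed in; nothing more can be done
```

I slid the pale half along the bench into the blue outline and paused there, square to the jig. I then pushed it flat against the held half and handed in at about 13.6 s, still gripping and pressing.

**In the blue outline:** the half was square to the jig within about 0.3°, about 2 mm off sideways and about 4 mm off the measured load point overall. The pointer was at rest.

**Last checks before handing in:**
- **Pointer and push:** the pointer was in the middle of the green, about 21 mm of travel. The wrist force was 10.5 N and steady, which agrees with the spring.
- **Fit:** the seam looked closed. I saw a side step of about 2 mm, and the tool was tilted only about 0.005 rad.
- **Neighbours:** the pots and the strapped mould looked unmoved in the top view.

**What went less smoothly:** during the push the tool pressed down with up to about 20 N, and that drag made it lag 7–8 mm. I eased it with about 1 mm of upward command. The fingers ended about 1 mm higher than at the grasp, so the half may have risen that much, well within the 10 mm limit.

After hand-in the robot gave no further readings, so the final second is unchecked.

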